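Make up two leatherwork kits

ROBOT

A 6-joint arm with a two-finger parallel gripper is mounted at the origin on the work surface. World frame = base frame: x ahead of the robot, y to its left, z up, the work surface at z = 0. Lengths are in m, angles in rad, forces in N, time in s.
With the tool pointing down it reaches from about 0.35 to 0.875 m from the base axis. Payload 15.5 kg.
Tool frame: the origin (TCP) lies between the finger pads; the fingertips stand 25 mm ahead of it and the grasp point (between the pads) lies 6 mm ahead of it (r.nose_length is the distance from the TCP to the fingertips, in m); z points along the fingers, y is the line along which they close (so a half turn about z gives the same grasp; the last joint's range is limited). The gripper opens to 85 mm and grips with 20 to 120 N. Pads are 22 mm wide; open, the fingers measure 114 mm over their backs; the gripper's body (76 mm by 85 mm) begins 54 mm behind the grasp point. The pads swing forward as they close: fully open they stand 13 mm farther back than shut.
Start: joints at [1.151, 0.494, 1.345, -0, 1.302, -0.096], TCP at [0.199, 0.592, 0.256] pointing down, gripper open.
Joint ranges: [-2.91, 2.91], [-0.82, 2.16], [0.22, 2.67], [-1.22, 4.37], [0.12, 2.79], [-3.08, 3.08]. Speed limits (rad/s): [1.89, 1.89, 2.57, 3.01, 3.01, 3.01].

INTERFACE

Orientations are given as [roll, pitch, yaw] about the fixed x, y, z axes, in that order (R = Rz(yaw) Ry(pitch) Rx(roll)).
In Python, from rig import r, snapshot, camera_params, ticket gives the robot as it stands.
- The arm moves only by the shell command python3 -m inch 'ROWS' [OPENING] [FORCE]. ROWS is JSON, a list of rows, each a list of 4 numbers: the shift along the tool's x, y, z in units of 30 mm (1.0 is 30 mm), then the turn about the tool's z in units of 6 degrees (1.0 is 6 degrees). In form: [[tx, ty, tz, roll], ...]. A call has 1 to 8 rows; each row is the pose to reach, as a shift and turn from the pose commanded when the call began, along the tool's axes at that moment; what a row does not reach only later rows make up. A row lasts 1/12 s, in which the tool goes at most 41.7 mm and 7.16 degrees, less where a joint would pass 70% of its speed; a pose out of reach is approached as far as the arm can. A call with a gripper value outside its range is refused whole. OPENING is the closure, from -1 (fully open) to 1 (shut), set as the call begins (- or left out, the last holds). The fingers move at their own pace and stop on an object; FORCE is the grip in N (left out, the last holds). Time passes only in rows, so rows that repeat a pose let the fingers close. It gives the time, the measured TCP pose, the force and the opening at its end, in the units of the state.
- r.get_obs(): the state, without advancing time (a new reading comes with each control period).
- snapshot(name): name is "scene" or "top"; returns the picture (400x640x3 uint8, red, green, blue); there is no depth.
- camera_params(name): a dict with "camera_matrix" (3x3 intrinsics, pixels), "camera_from_world" (4x4, takes a point from world to camera coordinates). Camera axes: x right, y down, z forward; pixel columns grow to the right and rows downward; lengths in m; the calibration is good to about 2 mm. A picture is of the moment at which its call begins. camera_params takes no time and is no camera call.
- ticket.finish_job(): hands the job in, once; it reports no verdict.
The state is a dict: "t": time; "joints": joint angles; "joint_vel": joint speeds; "joint_efforts": joint torques, N m; "position": TCP position; "tool_rot": TCP orientation; "ft_force": force on the tool from outside, world axes, zero at the start; "torque": the same for the moment, N m; "finger_gap": opening from 0.0 (shut) to 1.0 (fully open).
Only numpy, scipy, OpenCV 4.12 (cv2) and the standard library are available. Lean on these libraries where they do the work, as an engineer would, in place of code of your own. Each camera call takes 0.05 s, during which the arm holds its last target. There are 200 camera calls.

TASK

Make up two kits from the stock on the bench. In the long box stand the large jar and the tin, one at each end so that it carries level, with the cork block lying flat in the middle between them; in the squarer box lay the awl flat and stand the small jar beside it. Set the glass jars down gently and upright, do not shove or tip the light cardboard boxes, and leave the mug and the steel block where they are.

Things in the scene. Friction and masses are not known exactly. Their poses are not given: they have to be found in the camera images.
- large_jar: the larger of two round amber glass jars with steel lids, standing upright: diameter 50, height 66, 200 g. Origin: centre of its underside, z up.
- small_jar: the smaller round amber glass jar with steel lid, standing upright: diameter 38, height 46, about 80 g. Origin: centre of its underside, z up.
- tin: flat round aluminium tin filled with rivets, standing on its base: diameter 54 (lid; the body below is 52), height 26, 200 g. Origin: centre of its underside, z up.
- cork_block: rectangular cork sanding block lying flat: 60 along its x, 40 along its y, 28 high, about 40 g. Origin: centre of its underside, z up.
- awl: awl lying flat: flat-sided dark wooden haft 24 wide (30 wide in its last 16 mm, the butt) and 24 high, brass ferrule and thin steel point. It lies along its x axis, point to +x: butt end at x = -38, haft until x = 37, ferrule until 48, tip at 82. Origin: on the underside, under the middle of the haft, z up. About 70 g. Grip the haft at the origin, across y.
- long_box: the long open box of pale grey cardboard, loose and light (80 g): 250 along its x, 138 along its y, 40 high outside; walls and floor 4 thick (inside 242 x 130). Origin: centre of its underside, z up. Its ends are at +x and -x.
- square_box: the nearly square open box of pale grey cardboard, loose and light (70 g): 165 along its x, 155 along its y, 40 high outside; walls and floor 4 thick (inside 157 x 147). Origin: centre of its underside, z up.
- mug: white ceramic mug standing upright, diameter 76, height 85, handle to its +y. Not part of the job. Origin: centre of its underside.
- steel_block: square steel bench block 80 x 80, 22 high. Not part of the job. Origin: centre of its underside.

How it is judged:
At the end, for the whole second after the job is handed in: On the long box's floor: large jar and tin upright, 55+ mm from its middle at opposite ends, cork flat within 30 mm of the middle. On the other's floor: awl flat, small jar upright (0.15 rad). All released, at rest; boxes flat, within 40 mm of their start, bystanders within 30 mm (x of large_jar in the frame of long_box between -0.122 and 0.122 m and y of large_jar in the frame of long_box between -0.066 and 0.066 m and z of large_jar in the frame of long_box between -0.002 and 0.012 m and x of tin in the frame of long_box between -0.122 and 0.122 m and y of tin in the frame of long_box between -0.066 and 0.066 m and z of tin in the frame of long_box between -0.002 and 0.012 m and x of cork_block in the frame of long_box between -0.03 and 0.03 m and y of cork_block in the frame of long_box between -0.066 and 0.066 m and z of cork_block in the frame of long_box between -0.002 and 0.012 m and x of small_jar in the frame of square_box between -0.08 and 0.08 m and y of small_jar in the frame of square_box between -0.075 and 0.075 m and z of small_jar in the frame of square_box between -0.002 and 0.012 m and x of awl in the frame of square_box between -0.08 and 0.08 m and y of awl in the frame of square_box between -0.075 and 0.075 m and z of awl in the frame of square_box between -0.002 and 0.032 m and angle between awl's own x axis and vertical between 1.42 and 1.72 rad and ((x of large_jar in the frame of long_box above 0.055 m and x of tin in the frame of long_box below -0.055 m) or (x of large_jar in the frame of long_box below -0.055 m and x of tin in the frame of long_box above 0.055 m)) and angle between each of large_jar, small_jar, tin, cork_block's own z axis and vertical below 0.15 rad and linear speed of each of large_jar, small_jar, tin, cork_block, awl, long_box, square_box below 0.02 m/s and angle between each of long_box, square_box's own z axis and vertical below 0.05 rad and distance of each of long_box, square_box from where it was at the start of the episode below 0.04 m and distance of each of mug, steel_block from where it was at the start of the episode below 0.03 m); the robot touches nothing.
It fails at once if a cardboard box is shoved more than 40 mm or tipped (distance of any of long_box, square_box from where it was at the start of the episode above 0.04 m or angle between any of long_box, square_box's own z axis and vertical above 0.2 rad).
It fails at once if the mug or steel block is moved more than 30 mm (distance of any of mug, steel_block from where it was at the start of the episode above 0.03 m).
It fails at once if a glass jar is knocked over or tipped far (angle between any of large_jar, small_jar's own z axis and vertical above 0.9 rad).
It fails at once if a glass jar is let fall from more than about a centimetre ((contact force between large_jar and the fingers below 0.05 N and linear speed of large_jar above 0.5 m/s) or (contact force between small_jar and the fingers below 0.05 N and linear speed of small_jar above 0.5 m/s)).
It fails at once if a glass jar is slammed into a box (over 45 N) (contact force between any of large_jar, small_jar and long_box above 45 N or contact force between any of large_jar, small_jar and square_box above 45 N).
It also fails if it takes over 144 s, if anything falls off the work surface, if the arm or the gripper's body presses on something with over 40 N, if the wrist force passes 120 N, or if a joint passes its speed limit or range.

## Working session

There is one attempt and no reset: what is moved stays moved. The work goes in short steps, Python scripts to look and compute and a shell command to move; the robot and the scene stay as the last step left them, time stands still between calls to the robot, and variables do not carry over. Pictures are saved under pics/ and viewed, on a budget of 14 in all, crops included, one or two more only if the job needs it, and the job is handed in when it is done.

```bash
ls; mkdir -p pics; python3 - <<'E'
from rig import r,snapshot,camera_params
import cv2
for n in("scene","top"):
    im=snapshot(n); cv2.imwrite(f"pics/{n}0.png",im[:,:,::-1])
    p=camera_params(n); print(n,p)
print(r.get_obs())
E
```

```text
pics
scene {'camera_matrix': array([[518.0267721 ,   0.        , 323.9426346 ],
       [  0.        , 518.0267721 , 200.81515439],
       [  0.        ,   0.        ,   1.        ]]), 'camera_from_world': array([[-0.47404698,  0.88040166, -0.01312943,  0.2755741 ],
       [ 0.51546506,  0.26539831, -0.81477574, -0.27672752],
       [-0.71384538, -0.39300975, -0.57962756,  1.77352293],
       [ 0.        ,  0.        ,  0.        ,  1.        ]])}
top {'camera_matrix': array([[416.91947936,   0.        , 322.66548486],
       [  0.        , 416.91947936, 197.30749989],
       [  0.        ,   0.        ,   1.        ]]), 'camera_from_world': array([[-0.01918888, -0.99981497,  0.00134282,  0.02298328],
       [-0.98866984,  0.01877496, -0.14892763,  0.59360927],
       [ 0.14887487, -0.00418536, -0.98884719,  0.8283417 ],
       [ 0.        ,  0.        ,  0.        ,  1.        ]])}
{'t': 0.1, 'joints': array([ 1.15049061e+00,  4.94097745e-01,  1.34604987e+00,  7.52005402e-06,
        1.30250704e+00, -9.55022375e-02]), 'joint_vel': array([ 1.11012796e-06, -1.24946282e-03, -1.38736303e-03,  8.59312288e-04,
       -3.91792218e-05, -1.44748628e-03]), 'joint_efforts': array([ 2.32508537e-03, -8.83592463e+01, -3.84564757e+01, -7.85050361e-05,
        5.18424204e-03, -1.30231228e-05]), 'position': array([0.19932937, 0.59205734, 0.2557809 ]), 'tool_rot': array([-3.14053618e+00, -1.08485309e-04,  2.81678712e+00]), 'ft_force': array([ 0.29726082,  0.33455419, -0.00095262]), 'torque': array([-0.02413713, -0.00020069, -0.00246915]), 'finger_gap': 0.9990679313680181}
```

View pics/top0.png

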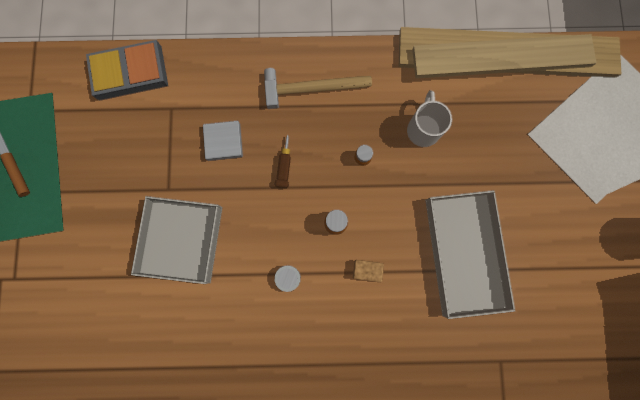

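View pics/scene0.png

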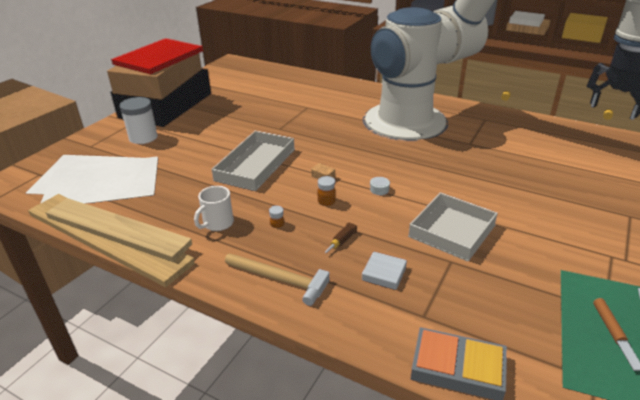

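```bash
cat > h.py <<'E'
import numpy as np,cv2
from rig import r,snapshot,camera_params
P={n:camera_params(n) for n in("scene","top")}
def ray(n,uv):
    K,T=P[n]["camera_matrix"],P[n]["camera_from_world"]; R,t=T[:3,:3],T[:3,3]
    d=R.T@np.linalg.inv(K)@np.array([uv[0],uv[1],1.]); return -R.T@t,d/np.linalg.norm(d)
def plane(n,uv,z):
    c,d=ray(n,uv); return c+d*(z-c[2])/d[2]
def tri(a,b):  # top pixel, scene pixel -> point, miss distance
    (c,d),(e,f)=ray("top",a),ray("scene",b)
    s=np.linalg.lstsq(np.c_[d,-f],e-c,rcond=None)[0]; p,q=c+s[0]*d,e+s[1]*f
    return (p+q)/2,np.linalg.norm(p-q)
def proj(n,X):
    K,T=P[n]["camera_matrix"],P[n]["camera_from_world"]; x=K@(T[:3,:3]@np.array(X)+T[:3,3]); return x[:2]/x[2]
def blob(im,box,f):
    x0,y0,x1,y1=box; hsv=cv2.cvtColor(im[y0:y1,x0:x1],cv2.COLOR_RGB2HSV).astype(int)
    m=f(hsv[...,0],hsv[...,1],hsv[...,2]).astype(np.uint8)
    k,l,s,c=cv2.connectedComponentsWithStats(m)
    if k<2: return None
    i=1+np.argmax(s[1:,4]); ct=max(cv2.findContours((l==i).astype(np.uint8),cv2.RETR_EXTERNAL,cv2.CHAIN_APPROX_NONE)[0],key=len)
    return c[i]+[x0,y0],s[i],ct.reshape(-1,2)+[x0,y0]
grey=lambda h,s,v:(s<70)&(v>60)
E
python3 - <<'E'
from h import *
T=cv2.imread("pics/top0.png")[:,:,::-1].copy();S=cv2.imread("pics/scene0.png")[:,:,::-1].copy()
rois={"large_jar":((318,204,358,244),(312,172,342,210)),"small_jar":((350,140,380,170),(264,200,290,232)),"tin":((268,260,308,298),(364,172,396,200)),"steel":((195,115,250,165),(355,245,412,292))}
for n,(a,b) in rois.items():
    p=blob(T,a,grey);q=blob(S,b,grey);X,e=tri(p[0],q[0])
    print(n,p[0].round(1),p[1],q[0].round(1),q[1],X.round(4),round(e,4))
for n,a in {"sq":(120,185,230,295),"long":(420,180,525,330)}.items():
    p=blob(T,a,grey);ct=p[2]; hull=cv2.convexHull(ct.astype(np.int32)); ap=cv2.approxPolyDP(hull,6,True).reshape(-1,2)
    print(n,p[1],ap.tolist(),[plane("top",u,.04)[:2].round(3).tolist() for u in ap])
cr=[cv2.resize(c,(390,390),interpolation=cv2.INTER_CUBIC) for c in (T[130:195,250:315],T[240:305,337:402])]
cr2=[cv2.resize(c,(390,195),interpolation=cv2.INTER_CUBIC) for c in (S[215:265,300:400],S[155:205,290:390])]
cv2.imwrite("pics/c1.png",np.vstack([np.hstack(cr),np.hstack(cr2)])[:,:,::-1])
E
```

```text
large_jar [336.2 220.4] [  8   6  22  22 381] [326.2 182.6] [  6   4  18  15 218] [ 0.5433 -0.0142  0.0583] 0.002
small_jar [364.3 152.9] [  7   5  16  17 221] [275.7 211.6] [  5   5  15  14 161] [ 0.6892 -0.0788  0.0379] 0.0018
tin [287.  278.2] [  6   6  27  26 541] [379.3 185.4] [  6   5  20  18 315] [0.4277 0.0903 0.0124] 0.0003
steel [222.2 140.3] [   8    6   40   40 1377] [384.  270.1] [   7    7   45   38 1183] [0.7315 0.2327 0.0096] 0.0007
sq [  11   11   91   88 6327] [[146, 196], [221, 207], [210, 282], [131, 274]] [[0.604, 0.383], [0.578, 0.225], [0.424, 0.245], [0.443, 0.407]]
long [   6   11   89  128 8717] [[494, 191], [514, 310], [448, 318], [426, 200]] [[0.601, -0.35], [0.357, -0.371], [0.344, -0.236], [0.585, -0.206]]
```

View pics/c1.png

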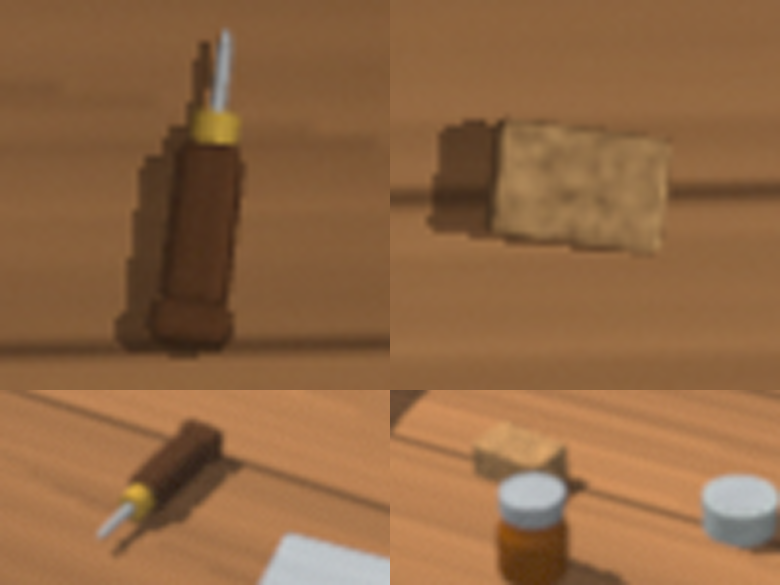

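```bash
python3 - <<'E'
from h import *
T=cv2.imread("pics/top0.png");S=cv2.imread("pics/scene0.png")
u=lambda c,w,h:cv2.resize(c,(w,h),interpolation=cv2.INTER_CUBIC)
a=np.hstack([u(T[185:305,120:240],360,360),u(T[180:330,410:530],288,360)])
b=np.hstack([u(S[185:265,404:504],324,238),u(S[120:200,204:304],324,238)])
cv2.imwrite("pics/c2.png",np.vstack([a,b]))
for n in P: print(n,ray(n,(320,200)))
E
```

```text
scene (array([1.5392996 , 0.52783892, 0.80613002]), array([-0.71102712, -0.40011591, -0.57822806]))
top (array([0.46400535, 0.01530095, 0.90747732]), array([ 0.14260675,  0.00232789, -0.98977669]))
```

View pics/c2.png

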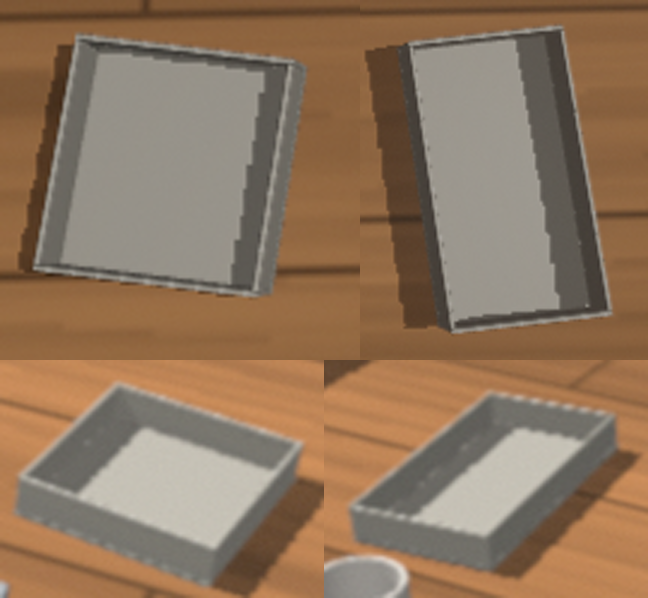

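```bash
python3 - <<'E'
from h import *
sqT=np.array([(78,37),(297,62),(256,293),(36,269)])/3+[120,185]
sqS=np.array([(118,25),(300,85),(213,190),(20,122)])/[3.24,2.975]+[404,185]
lT=np.array([(50,44),(203,29),(250,313),(92,330)])/2.4+[410,180]
lS=np.array([(166,33),(291,55),(168,178),(28,148)])/[3.24,2.975]+[204,120]
for n,A,B,L in(("sq",sqT,sqS,(.165,.155)),("long",lT,lS,(.25,.138))):
    pts=[]
    for a in A:
        X=plane("top",a,.04);b=min(B,key=lambda b:np.hypot(*(b-proj("scene",X))));Y,e=tri(a,b);pts.append(X[:2]);print(n,X.round(3),Y.round(3),round(e,4))
    p=np.array(pts,np.float32); print("centre",p.mean(0),"sides",[np.linalg.norm(p[i]-p[i-1]).round(3) for i in range(4)])
    print("edge yaw", [np.degrees(np.arctan2(*(p[i]-p[i-1])[::-1])).round(1) for i in range(4)])
T=cv2.imread("pics/top0.png")[:,:,::-1].copy();S=cv2.imread("pics/scene0.png")[:,:,::-1].copy()
for n,a,b,z in(("large",(318,204,358,244),(312,172,342,210),.066),("small",(350,140,380,170),(264,200,290,232),.046),("tin",(268,260,308,298),(364,172,396,200),.026)):
    p=blob(T,a,grey);q=blob(S,b,grey)[1]; 
    w=q[2]; c=np.array([b[0]+q[0]+w/2-.5,b[1]+q[1]+.32*w-.5])
    (ex,_,_)=cv2.fitEllipse(p[2]); X,e=tri(ex,c); print(n,ex,X.round(3),round(e,4),"plane",plane("top",ex,z).round(4))
aw=lambda x,y:(x/6+250,y/6+130)
for k,v in dict(but=aw(192,345),mid=aw(203,247),fer=aw(216,127)).items(): print("awl",k,plane("top",v,.02).round(4))
print("awl h: ferrule",tri(aw(216,127),(300+136/3.9,215+(500-390)/3.9)),"butt top",tri(aw(192,325),(300+205/3.9,215+(437-390)/3.9)))
ck=[np.array(v)/6+[337,240] for v in((110,120),(280,140),(270,255),(100,235))]
cp=np.array([plane("top",v,.028)[:2] for v in ck]);print("cork",cp.round(4),cp.mean(0))
# scene cork corners: left, back right
for v,s in((ck[1],(478,452)),(ck[0],(566,445))): print("cork h",tri(v,(290+(s[0]-390)/3.9,155+(s[1]-390)/3.9)))
E
```

```text
sq [0.602 0.383 0.04 ] [0.602 0.386 0.034] 0.0008
sq [0.581 0.229 0.04 ] [0.582 0.234 0.03 ] 0.0047
sq [0.423 0.254 0.04 ] [0.422 0.258 0.035] 0.0037
sq [0.442 0.405 0.04 ] [0.442 0.408 0.034] 0.0016
centre [0.51191753 0.3178649 ] sides [np.float32(0.161), np.float32(0.155), np.float32(0.16), np.float32(0.151)]
edge yaw [np.float32(-7.7), np.float32(-97.6), np.float32(171.0), np.float32(82.8)]
long [ 0.588 -0.216  0.04 ] [ 0.587 -0.213  0.034] 0.0089
long [ 0.599 -0.351  0.04 ] [ 0.598 -0.351  0.034] 0.0058
long [ 0.356 -0.371  0.04 ] [ 0.355 -0.371  0.036] 0.0034
long [ 0.345 -0.237  0.04 ] [ 0.343 -0.236  0.037] 0.0045
centre [ 0.47188    -0.29384914] sides [np.float32(0.244), np.float32(0.136), np.float32(0.244), np.float32(0.135)]
edge yaw [np.float32(5.0), np.float32(-85.5), np.float32(-175.3), np.float32(94.8)]
large (336.2102355957031, 220.3750457763672) [ 0.543 -0.014  0.062] 0.0026 plane [ 0.543  -0.0148  0.066 ]
small (364.3411560058594, 152.86093139648438) [ 0.688 -0.078  0.044] 0.0014 plane [ 0.6875 -0.0787  0.046 ]
tin (286.9491271972656, 278.18682861328125) [0.428 0.09  0.021] 0.0012 plane [0.4283 0.089  0.026 ]
awl but [0.6207 0.099  0.02  ]
awl mid [0.6567 0.0948 0.02  ]
awl fer [0.7013 0.0898 0.02  ]
awl h: ferrule (array([0.7025449 , 0.09245798, 0.01165612]), np.float64(0.004295315382167813)) butt top (array([0.62829473, 0.10234162, 0.01181696]), np.float64(0.0058484186723403))
cork [[ 0.4629 -0.054 ]
 [ 0.4549 -0.1129]
 [ 0.4158 -0.1078]
 [ 0.4237 -0.0494]] [ 0.43930597 -0.08100822]
cork h (array([ 0.45295269, -0.11065354,  0.01668818]), np.float64(0.008435468512609602))
cork h (array([ 0.45833173, -0.04268507,  0.04546782]), np.float64(0.021864421675900882))
```

```bash
cat > to.py <<'E'
import sys,numpy as np
from rig import r
from scipy.spatial.transform import Rotation as Ro
o=r.get_obs();p=np.array(o["position"]);print("t",round(o["t"],2),"at",p.round(4),"yaw",np.degrees(o["tool_rot"][2]).round(1),"gap",round(o["finger_gap"],3),"nose",r.nose_length)
R=Ro.from_euler("xyz",o["tool_rot"]).as_matrix()
for a in sys.argv[1:]:
    v=[float(x) for x in a.split(",")]
    print(a,"->",(R.T@(np.array(v[:3])-p)/.03).round(2),"roll",round(((np.degrees(o["tool_rot"][2])-v[3]+90)%180-90)/6,2) if len(v)>3 else "")
E
python3 -m inch '[[0,0,0,-1],[0,0,0,-2.02],[0,0,0,-2.02]]' -1 40; python3 to.py .658,.0947,.15 .658,.0947,.029
```

```text
t: 0.35
position: [0.1993, 0.5922, 0.2559]
tool_rot: [-3.141, -0.0, 3.034]
ft_force: [0.6, -0.7, 0.6]
finger_gap: 0.999
t 0.35 at [0.1993 0.5922 0.2559] yaw 173.8 gap 0.999 nose 0.025
.658,.0947,.15 -> [-16.98 -14.84   3.54] roll 
.658,.0947,.029 -> [-16.98 -14.84   7.57] roll
```

```bash
python3 -m inch '[[-0.4,-0.35,0,0],[-1.2,-1,0,0],[-2.3,-2,0.3,0],[-3.4,-3,0.6,0],[-4.5,-4,0.9,0],[-5.6,-5,1.2,0],[-6.7,-5.9,1.5,0],[-7.8,-6.8,1.8,0]]' >/dev/null; python3 -m inch '[[-1,-0.9,0.2,0],[-2,-1.8,0.4,0],[-3,-2.7,0.6,0],[-4.1,-3.5,0.8,0],[-5.2,-4.4,1,0],[-6.3,-5.4,1.2,0],[-7.2,-6.2,1.4,0],[-8,-7,1.6,0]]' >/dev/null;  python3 -m inch '[[0,0,0,0],[0,0,0,0]]'; python3 to.py .658,.0947,.10 .658,.0947,.029; python3 - <<'E'
from h import *
cv2.imwrite("pics/t1.png",snapshot("scene")[100:300,200:500,::-1].repeat(2,0).repeat(2,1))
E
```

```text
t: 1.85
position: [0.6112, 0.1386, 0.1575]
tool_rot: [-3.141, -0.001, 3.022]
ft_force: [-1.9, 0.8, -0.9]
finger_gap: 1.0
t 1.85 at [0.6112 0.1386 0.1575] yaw 173.1 gap 1.0 nose 0.025
.658,.0947,.10 -> [-1.73 -1.27  1.92] roll 
.658,.0947,.029 -> [-1.73 -1.27  4.28] roll
```

View pics/t1.png

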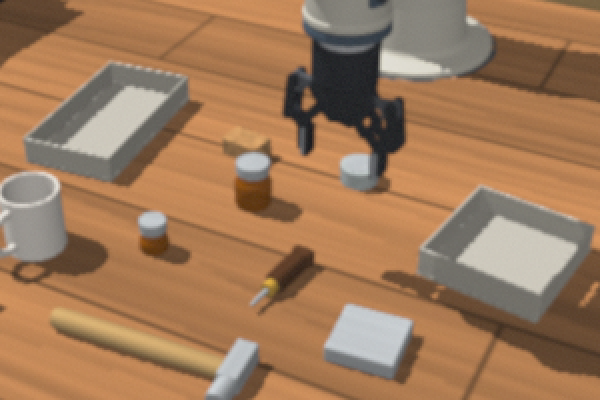

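The scene view shows the gripper short of the awl, all objects untouched. Now over the awl, down, grip.

```bash
python3 -m inch '[[-0.6,-0.4,0.5,0],[-1.3,-0.9,1.2,0],[-1.73,-1.27,1.9,0],[-1.73,-1.27,1.9,0],[-1.73,-1.27,1.9,0]]' 0.2; python3 to.py .658,.0947,.029

```

```text
t: 2.32
position: [0.6569, 0.0975, 0.1003]
tool_rot: [-3.141, -0.002, 3.027]
ft_force: [-0.2, 0.2, 0.3]
finger_gap: 0.397
t 2.32 at [0.6569 0.0975 0.1003] yaw 173.4 gap 0.397 nose 0.025
.658,.0947,.029 -> [-0.05 -0.09  2.38] roll
```

```bash
python3 -m inch '[[-0.05,-0.09,0.8,0],[-0.05,-0.09,1.6,0],[-0.05,-0.09,2.1,0],[-0.05,-0.09,2.37,0],[-0.05,-0.09,2.37,0]]' 0; python3 -m inch '[[0,0,0,0],[0,0,0,0],[0,0,0,0],[0,0,0,0],[0,0,0,0],[0,0,0,0]]' 1 50;  python3 -m inch '[[0,0,-0.2,0],[0,0,-0.8,0],[0,0,-1.6,0],[0,0,-2.6,0],[0,0,-3.4,0],[0,0,-3.4,0]]'; python3 to.py .4864,.2932,.12 .4864,.2932,.034
```

```text
t: 2.73
position: [0.6579, 0.0954, 0.0296]
tool_rot: [-3.141, -0.002, 3.029]
ft_force: [-0.4, -0.0, -0.1]
finger_gap: 0.503
t: 3.23
position: [0.6598, 0.0947, 0.0318]
tool_rot: [3.141, 0.002, 3.028]
ft_force: [-2.4, 2.0, 9.3]
finger_gap: 0.27
t: 3.73
position: [0.6616, 0.0945, 0.1382]
tool_rot: [3.14, 0.008, 3.028]
ft_force: [-0.2, -0.5, 0.7]
finger_gap: 0.266
t 3.73 at [0.6616 0.0945 0.1382] yaw 173.5 gap 0.266 nose 0.025
.4864,.2932,.12 -> [6.56 5.92 0.56] roll 
.4864,.2932,.034 -> [6.58 5.92 3.43] roll
```

```bash
python3 -m inch '[[0.3,0.3,0,0],[0.9,0.8,0,0],[1.7,1.5,0,0],[2.5,2.3,0,0],[3.3,3,0,0],[4.1,3.7,0,0],[4.9,4.4,0,0],[5.6,5,0,0]]' >/dev/null; python3 -m inch '[[0.6,0.6,0,0],[0.9,0.85,0,0],[0.96,0.92,0.3,0],[0.96,0.92,0.5,0],[0.96,0.92,0.5,0],[0.96,0.92,0.5,0]]'; python3 to.py .4864,.2932,.037,173; python3 - <<'E'
from h import *
cv2.imwrite("pics/t2.png",cv2.resize(snapshot("top")[140:310,110:360,::-1],None,fx=2.4,fy=2.4,interpolation=2))
E
```

```text
t: 4.9
position: [0.484, 0.2921, 0.1164]
tool_rot: [-3.141, -0.001, 3.027]
ft_force: [-0.8, -0.1, -0.5]
finger_gap: 0.268
t 4.9 at [0.484  0.2921 0.1164] yaw 173.4 gap 0.268 nose 0.025
.4864,.2932,.037,173 -> [-0.08  0.05  2.65] roll 0.07
```

View pics/t2.png

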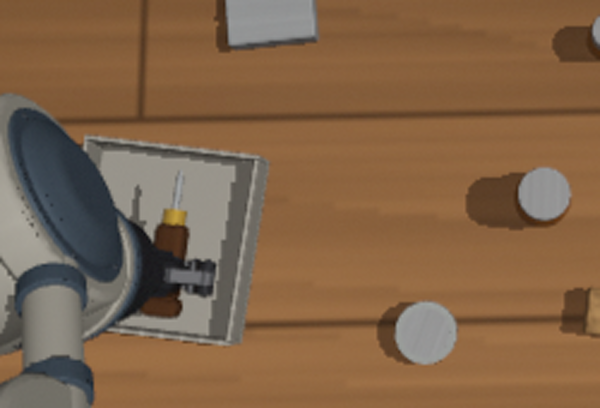

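The awl (top view crop, haft at about (170,270)) hangs inside the square box outline, right finger clear of the wall. Lower and release.

```bash
python3 -m inch '[[-0.08,0.05,0.5,0],[-0.08,0.05,1.2,0],[-0.08,0.05,1.9,0],[-0.08,0.05,2.3,0],[-0.08,0.05,2.5,0],[-0.08,0.05,2.6,0],[-0.08,0.05,2.65,0],[-0.08,0.05,2.65,0]]' ; python3 -m inch '[[0,0,0,0],[0,0,0,0],[0,0,0,0],[0,0,0,0]]' 0.05;  python3 -m inch '[[0,0,-0.4,0],[0,0,-1.2,0],[0,0,-2.2,0],[0,0,-3.2,0],[0,0,-4,0],[0,0,-4,0]]'; python3 to.py .6875,-.0787,.15,82.3
```

```text
t: 5.62
position: [0.4866, 0.2942, 0.0381]
tool_rot: [3.141, 0.001, 3.028]
ft_force: [-0.7, -0.3, -0.1]
finger_gap: 0.267
t: 5.95
position: [0.4863, 0.2943, 0.038]
tool_rot: [3.141, 0.001, 3.028]
ft_force: [0.4, 0.1, 0.5]
finger_gap: 0.475
t: 6.45
position: [0.488, 0.2952, 0.1632]
tool_rot: [3.138, 0.006, 3.028]
ft_force: [1.1, 0.3, 1.1]
finger_gap: 0.478
t 6.45 at [0.488  0.2952 0.1632] yaw 173.5 gap 0.478 nose 0.025
.6875,-.0787,.15,82.3 -> [ -8.01 -11.64   0.44] roll -14.8
```

```bash
python3 -m inch '[[-0.3,-0.4,0,0.7],[-0.9,-1.2,0,1.8],[-1.5,-2.1,0,2.9],[-2.1,-3,0,4],[-2.7,-4,0,5.1],[-3.2,-4.8,0,6.2],[-3.7,-5.4,0,7.2],[-4,-5.8,0,7.6]]' -0.5; python3 -m inch '[[0,0,0,1.1],[0,0,0,2.2],[0,0,0,3.3],[0,0,0,4.4],[0,0,0,5.5],[0,0,0,6.6],[0,0,0,7.6],[0,0,0,7.6]]'; python3 to.py .6875,-.0787,.15,82.3
```

```text
t: 7.12
position: [0.5868, 0.1056, 0.1582]
tool_rot: [3.141, 0.001, 2.225]
ft_force: [0.3, 0.2, -0.1]
finger_gap: 0.746
t: 7.78
position: [0.5855, 0.1082, 0.158]
tool_rot: [-3.142, -0.0, 1.433]
ft_force: [-0.0, -0.2, -0.7]
finger_gap: 0.749
t 7.78 at [0.5855 0.1082 0.158 ] yaw 82.1 gap 0.749 nose 0.025
.6875,-.0787,.15,82.3 -> [-5.7   4.22  0.26] roll -0.03
```

```bash
python3 -m inch '[[-0.5,0.4,0,0],[-1.4,1,0,0],[-2.4,1.8,0,0],[-3.4,2.5,0,0],[-4.4,3.2,0,0],[-5.2,3.9,0.2,0],[-5.7,4.22,0.26,0],[-5.7,4.22,0.26,0]]'>/dev/null; python3 -m inch '[[0,0,0,0],[0,0,0,0]]';  python3 to.py .6875,-.0787,.034,82.3; python3 - <<'E'
from h import *
cv2.imwrite("pics/t3.png",cv2.resize(snapshot("scene")[140:300,200:400,::-1],None,fx=3,fy=3,interpolation=2))
E
```

```text
t: 8.62
position: [0.6877, -0.0776, 0.1498]
tool_rot: [-3.141, -0.0, 1.439]
ft_force: [-0.2, 1.5, 0.8]
finger_gap: 0.751
t 8.62 at [ 0.6877 -0.0776  0.1498] yaw 82.5 gap 0.751 nose 0.025
.6875,-.0787,.034,82.3 -> [-0.04  0.    3.86] roll 0.03
```

View pics/t3.png

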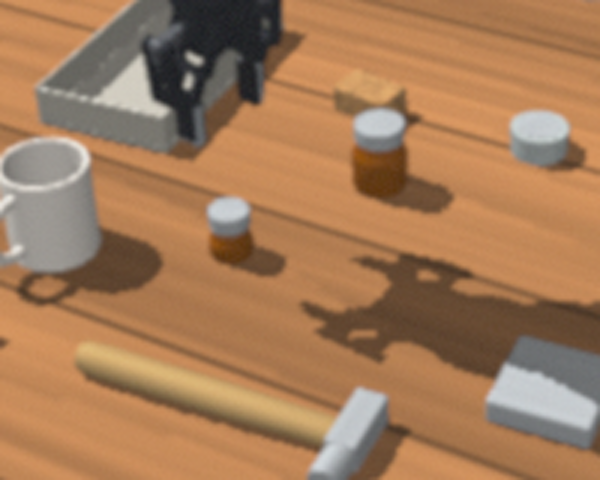

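The gripper hangs above the small jar (230,230 in the crop), fingers along x, nothing in the way. Descend and grip.

```bash
python3 -m inch '[[-0.04,0,0.8,0],[-0.04,0,1.7,0],[-0.04,0,2.6,0],[-0.04,0,3.3,0],[-0.04,0,3.7,0],[-0.04,0,3.84,0],[-0.04,0,3.84,0]]'; python3 -m inch '[[0,0,0,0],[0,0,0,0],[0,0,0,0],[0,0,0,0],[0,0,0,0],[0,0,0,0]]' 1 40;  python3 -m inch '[[0,0,-0.2,0],[0,0,-0.8,0],[0,0,-1.6,0],[0,0,-2.5,0],[0,0,-3.3,0],[0,0,-3.6,0],[0,0,-3.6,0]]'; python3 to.py .517,.3557,.14,82.3
```

```text
t: 9.25
position: [0.6878, -0.0791, 0.0343]
tool_rot: [-3.141, -0.0, 1.438]
ft_force: [0.3, 0.8, -0.3]
finger_gap: 0.748
t: 9.75
position: [0.6891, -0.0799, 0.0365]
tool_rot: [3.139, -0.0, 1.437]
ft_force: [-0.3, 1.6, 8.3]
finger_gap: 0.403
t: 10.33
position: [0.6895, -0.0801, 0.1459]
tool_rot: [3.137, 0.0, 1.437]
ft_force: [-0.4, 0.1, -0.9]
finger_gap: 0.403
t 10.33 at [ 0.6895 -0.0801  0.1459] yaw 82.3 gap 0.403 nose 0.025
.517,.3557,.14,82.3 -> [13.63 -7.64  0.15] roll 0.0
```

```bash
python3 -m inch '[[0.3,-0.15,0,0],[0.9,-0.5,0,0],[1.7,-0.95,0,0],[2.6,-1.5,0,0],[3.6,-2,0,0],[4.6,-2.6,0,0],[5.6,-3.1,0,0],[6.6,-3.7,0,0]]'>/dev/null; python3 -m inch '[[1,-0.55,0,0],[2,-1.1,0,0],[3,-1.7,0,0],[4,-2.2,0,0],[5,-2.8,0,0],[5.9,-3.3,0,0],[6.5,-3.6,0,0],[6.9,-3.85,0,0]]' >/dev/null;python3 -m inch '[[0.13,-0.09,0,0],[0.13,-0.09,0,0],[0.13,-0.09,0,0],[0.13,-0.09,0,0]]'; python3 to.py .517,.3557,.041,82.3; python3 - <<'E'
from h import *
cv2.imwrite("pics/t4.png",cv2.resize(snapshot("scene")[150:270,380:540,::-1],None,fx=3.5,fy=3.5,interpolation=2))
E
```

```text
t: 12.0
position: [0.5161, 0.3549, 0.1424]
tool_rot: [-3.141, 0.0, 1.435]
ft_force: [0.5, 0.7, -1.0]
finger_gap: 0.401
t 12.0 at [0.5161 0.3549 0.1424] yaw 82.2 gap 0.401 nose 0.025
.517,.3557,.041,82.3 -> [0.03 0.03 3.38] roll -0.01
```

View pics/t4.png

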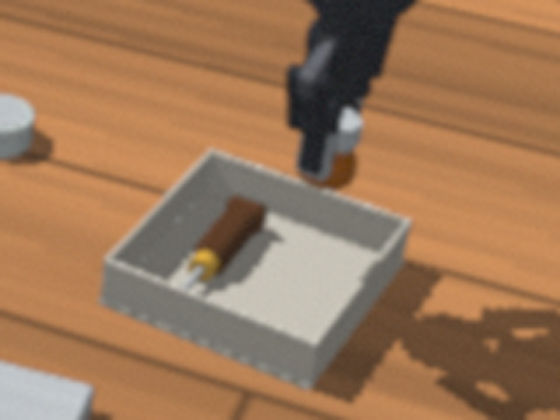

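The awl lies flat on the left of the box; the jar hangs upright above the free side. Lower slowly.

```bash
python3 -m inch '[[0.03,0.03,0.4,0],[0.03,0.03,1,0],[0.03,0.03,1.7,0],[0.03,0.03,2.3,0],[0.03,0.03,2.7,0],[0.03,0.03,3,0],[0.03,0.03,3.15,0],[0.03,0.03,3.25,0]]' ; python3 -m inch '[[0,0,0.04,0],[0,0,0.08,0],[0,0,0.11,0],[0,0,0.12,0],[0,0,0.12,0]]'; python3 to.py .517,.3557,.041
```

```text
t: 12.72
position: [0.5169, 0.3567, 0.0447]
tool_rot: [-3.141, 0.0, 1.436]
ft_force: [-0.5, -0.4, -1.1]
finger_gap: 0.403
t: 13.13
position: [0.5169, 0.357, 0.0419]
tool_rot: [3.141, -0.0, 1.437]
ft_force: [0.7, 0.3, -1.1]
finger_gap: 0.404
t 13.13 at [0.5169 0.357  0.0419] yaw 82.3 gap 0.404 nose 0.025
.517,.3557,.041 -> [-0.04  0.01  0.03] roll
```

```bash
python3 -m inch '[[0,0,0.03,0],[0,0,0.05,0],[0,0,0.05,0]]';  python3 -m inch '[[0,0,0,0],[0,0,0,0],[0,0,0,0],[0,0,0,0]]' -0.25;  python3 -m inch '[[0,0,-0.3,0],[0,0,-1,0],[0,0,-2,0],[0,0,-3,0],[0,0,-4,0],[0,0,-4,0]]'; python3 to.py .4393,-.081,.16,82.4; python3 - <<'E'
from h import *
cv2.imwrite("pics/t5.png",cv2.resize(snapshot("scene")[150:270,380:540,::-1],None,fx=3.5,fy=3.5,interpolation=2))
E
```

```text
t: 13.38
position: [0.5169, 0.357, 0.0406]
tool_rot: [3.141, -0.0, 1.437]
ft_force: [-1.2, -1.1, 7.5]
finger_gap: 0.403
t: 13.72
position: [0.5167, 0.3568, 0.04]
tool_rot: [-3.142, 0.0, 1.437]
ft_force: [-0.6, 0.1, -0.3]
finger_gap: 0.629
t: 14.22
position: [0.519, 0.3582, 0.1664]
tool_rot: [3.135, -0.005, 1.437]
ft_force: [1.7, 0.2, 0.5]
finger_gap: 0.624
t 14.22 at [0.519  0.3582 0.1664] yaw 82.3 gap 0.624 nose 0.025
.4393,-.081,.16,82.4 -> [-14.86  -0.68   0.13] roll -0.01
```

View pics/t5.png

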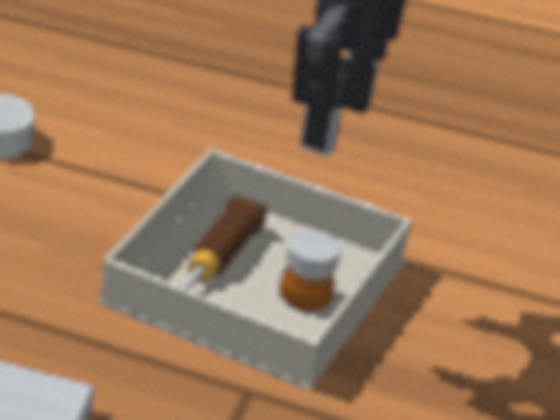

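The jar stands upright beside the awl. Next the cork.

```bash
python3 -m inch '[[-0.4,0,0,0],[-1.3,-0.1,0,0],[-2.4,-0.1,0,0],[-3.5,-0.2,0,0],[-4.6,-0.2,0,0],[-5.8,-0.3,0,0],[-7,-0.3,0,0],[-8.2,-0.4,0,0]]' -0.5 >/dev/null; python3 -m inch '[[-1.2,0,0,0],[-2.4,-0.1,0,0],[-3.5,-0.15,0,0],[-4.6,-0.2,0,0],[-5.6,-0.25,0,0],[-6.4,-0.28,0,0],[-6.66,-0.28,0,0],[-6.66,-0.28,0,0]]' >/dev/null;python3 -m inch '[[0,0,0,0],[0,0,0.5,0],[0,0,1,0],[0,0,1,0],[0,0,1,0]]'; python3 to.py .4393,-.081,.032,82.4
```

```text
t: 16.02
position: [0.4363, -0.0811, 0.1296]
tool_rot: [-3.139, -0.0, 1.438]
ft_force: [-0.1, -0.6, 1.8]
finger_gap: 0.753
t 16.02 at [ 0.4363 -0.0811  0.1296] yaw 82.4 gap 0.753 nose 0.025
.4393,-.081,.032,82.4 -> [0.02 0.11 3.25] roll -0.0
```

```bash
python3 -m inch '[[0.02,0.11,0.6,0],[0.02,0.11,1.5,0],[0.02,0.11,2.3,0],[0.02,0.11,2.9,0],[0.02,0.11,3.2,0],[0.02,0.11,3.24,0]]'; python3 -m inch '[[0,0,0,0],[0,0,0,0],[0,0,0,0],[0,0,0,0],[0,0,0,0],[0,0,0,0]]' 1 40;  python3 -m inch '[[0,0,-0.2,0],[0,0,-0.8,0],[0,0,-1.6,-0.5],[0,0,-2.5,-1.2],[0,0,-3.2,-2.05],[0,0,-3.3,-2.05],[0,0,-3.3,-2.05]]'; python3 to.py .4719,-.2938,.14,94.8
```

```text
t: 16.52
position: [0.4399, -0.0816, 0.0321]
tool_rot: [-3.14, -0.0, 1.437]
ft_force: [-0.5, -0.0, -1.0]
finger_gap: 0.751
t: 17.02
position: [0.4408, -0.0822, 0.034]
tool_rot: [3.14, 0.0, 1.437]
ft_force: [-1.9, 2.6, 11.0]
finger_gap: 0.46
t: 17.6
position: [0.441, -0.0823, 0.1337]
tool_rot: [3.138, 0.001, 1.65]
ft_force: [-1.1, -0.3, -1.3]
finger_gap: 0.461
t 17.6 at [ 0.441  -0.0823  0.1337] yaw 94.6 gap 0.461 nose 0.025
.4719,-.2938,.14,94.8 -> [-7.11  0.47 -0.2 ] roll -0.04
```

```bash
python3 -m inch '[[-0.3,0,0,0],[-1.1,0.1,0,0],[-2.1,0.15,0,0],[-3.2,0.2,0,0],[-4.3,0.3,0,0],[-5.4,0.35,0,0],[-6.4,0.42,0,0],[-7.11,0.47,0,0]]' >/dev/null; python3 -m inch '[[0,0,0,0],[0,0,0,0],[0,0,0,0]]'; python3 to.py .4719,-.2938,.0385,94.8;  python3 - <<'E'
from h import *
a,b=snapshot("scene")[100:220,180:340],snapshot("top")[170:330,400:560]
cv2.imwrite("pics/t6.png",np.hstack([cv2.resize(a,(440,330)),cv2.resize(b,(330,330))])[:,:,::-1])
E
```

```text
t: 18.52
position: [0.4706, -0.293, 0.1308]
tool_rot: [-3.14, -0.002, 1.65]
ft_force: [-0.5, 0.4, 0.0]
finger_gap: 0.46
t 18.52 at [ 0.4706 -0.293   0.1308] yaw 94.5 gap 0.46 nose 0.025
.4719,-.2938,.0385,94.8 -> [-0.03  0.05  3.08] roll -0.04
```

View pics/t6.png

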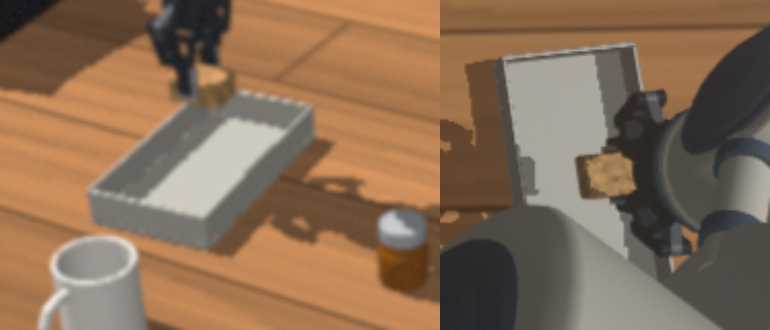

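The cork hangs level over the middle of the long box in both views. Lower, release, retreat.

```bash
python3 -m inch '[[-0.03,0.05,0.6,0],[-0.03,0.05,1.3,0],[-0.03,0.05,2,0],[-0.03,0.05,2.5,0],[-0.03,0.05,2.8,0],[-0.03,0.05,3,0],[-0.03,0.05,3.08,0],[-0.03,0.05,3.08,0]]';  python3 -m inch '[[0,0,0,0],[0,0,0,0],[0,0,0,0],[0,0,0,0]]' -0.25;  python3 -m inch '[[0,0,-0.3,0],[0,0,-1,0],[0,0,-2,0],[0,0,-3,0],[0,0,-4,0],[0,0,-4.2,0],[0,0,-4.2,0]]'; python3 to.py .543,-.0148,.16,180
```

```text
t: 19.28
position: [0.473, -0.2941, 0.0395]
tool_rot: [-3.142, -0.0, 1.652]
ft_force: [-0.0, -0.6, -0.5]
finger_gap: 0.457
t: 19.62
position: [0.4732, -0.2945, 0.0399]
tool_rot: [3.141, 0.001, 1.651]
ft_force: [-0.2, 0.3, -1.0]
finger_gap: 0.628
t: 20.2
position: [0.4739, -0.295, 0.1683]
tool_rot: [3.138, 0.003, 1.651]
ft_force: [0.7, -0.7, -0.2]
finger_gap: 0.625
t 20.2 at [ 0.4739 -0.295   0.1683] yaw 94.6 gap 0.625 nose 0.025
.543,-.0148,.16,180 -> [9.13 3.05 0.26] roll -14.23
```

```bash
python3 -m inch '[[0.3,0.1,0,-0.7],[1.1,0.4,0,-1.8],[2.1,0.7,0,-2.9],[3.2,1.1,0,-4],[4.3,1.4,0,-5.1],[5.4,1.8,0,-6.2],[6.4,2.1,0,-7.2],[7.2,2.4,0,-7.6]]' -0.9 >/dev/null; python3 -m inch '[[0,0,0,-1.1],[0,0,0,-2.2],[0,0,0,-3.3],[0,0,0,-4.4],[0,0,0,-5.5],[0,0,0,-6.4],[0,0,0,-6.6],[0,0,0,-6.6]]'; python3 to.py .543,-.0148,.12,180
```

```text
t: 21.53
position: [0.5269, -0.0732, 0.1647]
tool_rot: [3.141, -0.001, 3.137]
ft_force: [-0.7, 0.5, 0.1]
finger_gap: 0.949
t 21.53 at [ 0.5269 -0.0732  0.1647] yaw 179.7 gap 0.949 nose 0.025
.543,-.0148,.12,180 -> [-0.53  1.95  1.49] roll -0.04
```

```bash
python3 -m inch '[[-0.2,0.5,0,0],[-0.4,1.3,0,0],[-0.53,1.95,0.2,0],[-0.53,1.95,0.8,0],[-0.53,1.95,1.4,0],[-0.53,1.95,1.4,0]]'; python3 to.py .543,-.0148,.042,180;  python3 - <<'E'
from h import *
cv2.imwrite("pics/t7.png",cv2.resize(snapshot("scene")[100:220,240:440,::-1],None,fx=3,fy=3,interpolation=2))
E
```

```text
t: 22.03
position: [0.5418, -0.0142, 0.1206]
tool_rot: [3.141, -0.005, 3.136]
ft_force: [-0.9, 0.1, -1.0]
finger_gap: 0.948
t 22.03 at [ 0.5418 -0.0142  0.1206] yaw 179.7 gap 0.948 nose 0.025
.543,-.0148,.042,180 -> [-0.05 -0.02  2.62] roll -0.06
```

View pics/t7.png

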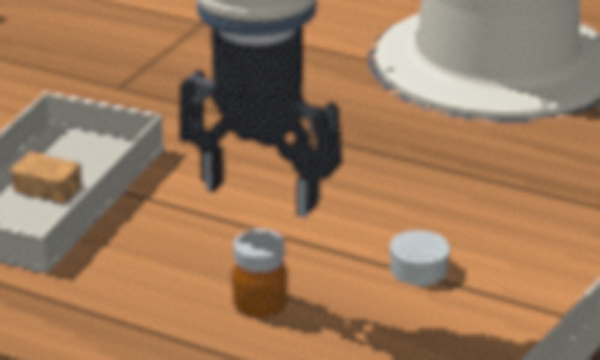

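The cork lies flat in the middle of the long box; the gripper straddles the large jar. Descend, grip, lift.

```bash
python3 -m inch '[[-0.05,-0.02,0.5,0],[-0.05,-0.02,1.1,0],[-0.05,-0.02,1.7,0],[-0.05,-0.02,2.2,0],[-0.05,-0.02,2.5,0],[-0.05,-0.02,2.6,0],[-0.05,-0.02,2.6,0]]'; python3 -m inch '[[0,0,0,0],[0,0,0,0],[0,0,0,0],[0,0,0,0],[0,0,0,0],[0,0,0,0]]' 1 45;  python3 -m inch '[[0,0,-0.2,0],[0,0,-0.8,0],[0,0,-1.6,0],[0,0,-2.5,0],[0,0,-3.2,0],[0,0,-3.5,0],[0,0,-3.5,0]]'; python3 to.py .5516,-.2871,.15,180
```

```text
t: 22.67
position: [0.545, -0.0155, 0.0455]
tool_rot: [3.142, -0.0, 3.137]
ft_force: [-0.7, -0.3, 0.2]
finger_gap: 0.95
t: 23.17
position: [0.5455, -0.0154, 0.0467]
tool_rot: [-3.141, 0.002, 3.138]
ft_force: [-2.4, 1.2, 14.9]
finger_gap: 0.559
t: 23.75
position: [0.5459, -0.0155, 0.1525]
tool_rot: [-3.141, 0.004, 3.138]
ft_force: [0.7, -0.1, -2.7]
finger_gap: 0.559
t 23.75 at [ 0.5459 -0.0155  0.1525] yaw 179.8 gap 0.559 nose 0.025
.5516,-.2871,.15,180 -> [-0.22 -9.05  0.09] roll -0.03
```

```bash
python3 -m inch '[[0,-0.3,0,0],[0,-1,0,0],[-0.1,-2,0,0],[-0.1,-3.1,0,0],[-0.1,-4.2,0,0],[-0.2,-5.3,0,0],[-0.2,-6.4,0,0],[-0.2,-7.4,0,0]]' >/dev/null; python3 -m inch '[[0,-0.8,0,0],[0,-1.3,0,0],[0,-1.6,0,0],[0,-1.65,0,0],[0,-1.65,0,0],[0,-1.65,0,0]]'; python3 to.py .5516,-.2871,.0515,180;  python3 - <<'E'
from h import *
cv2.imwrite("pics/t8.png",cv2.resize(snapshot("scene")[80:220,180:340,::-1],None,fx=3,fy=3,interpolation=2))
E
```

```text
t: 24.92
position: [0.5499, -0.2856, 0.1501]
tool_rot: [3.141, -0.001, 3.139]
ft_force: [-0.3, 0.3, -2.2]
finger_gap: 0.559
t 24.92 at [ 0.5499 -0.2856  0.1501] yaw 179.9 gap 0.559 nose 0.025
.5516,-.2871,.0515,180 -> [-0.06 -0.05  3.29] roll -0.02
```

View pics/t8.png

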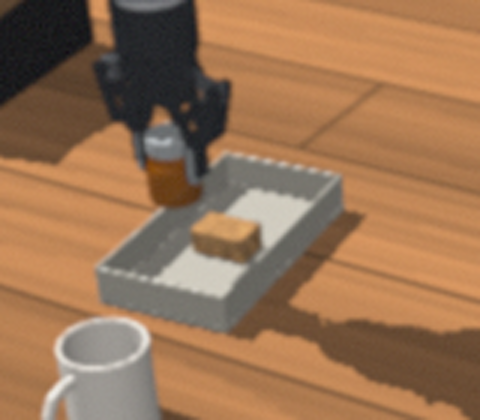

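The jar hangs upright before the +x end with the cork clear of it. Lower slowly.

```bash
python3 -m inch '[[-0.06,-0.05,0.4,0],[-0.06,-0.05,1,0],[-0.06,-0.05,1.7,0],[-0.06,-0.05,2.3,0],[-0.06,-0.05,2.7,0],[-0.06,-0.05,3,0],[-0.06,-0.05,3.15,0],[-0.06,-0.05,3.2,0]]' ; python3 -m inch '[[0,0,0.02,0],[0,0,0.04,0],[0,0,0.06,0],[0,0,0.07,0],[0,0,0.08,0],[0,0,0.08,0]]'; python3 to.py .5516,-.2871,.0507
```

```text
t: 25.63
position: [0.5518, -0.2881, 0.0538]
tool_rot: [3.141, -0.001, 3.139]
ft_force: [-0.0, 0.0, -1.9]
finger_gap: 0.561
t: 26.13
position: [0.552, -0.2885, 0.0522]
tool_rot: [-3.141, 0.0, 3.138]
ft_force: [-0.1, 0.4, -2.6]
finger_gap: 0.563
t 26.13 at [ 0.552  -0.2885  0.0522] yaw 179.8 gap 0.563 nose 0.025
.5516,-.2871,.0507 -> [0.01 0.05 0.05] roll
```

```bash
python3 -m inch '[[0,0,0.02,0],[0,0,0.04,0],[0,0,0.05,0],[0,0,0.05,0]]';  python3 -m inch '[[0,0,0,0],[0,0,0,0],[0,0,0,0],[0,0,0,0]]' -0.5;  python3 -m inch '[[0,0,-0.3,0],[0,0,-1,0],[0,0,-2,0],[0,0,-3,0],[0,0,-4,0],[0,0,-4,0]]'; python3 to.py .4283,.089,.15,180; python3 - <<'E'
from h import *
cv2.imwrite("pics/t9.png",cv2.resize(snapshot("scene")[80:220,180:340,::-1],None,fx=3,fy=3,interpolation=2))
E
```

```text
t: 26.47
position: [0.5519, -0.2885, 0.0509]
tool_rot: [-3.141, 0.0, 3.138]
ft_force: [-1.0, 0.3, 4.6]
finger_gap: 0.564
t: 26.8
position: [0.5519, -0.2884, 0.0505]
tool_rot: [-3.142, -0.0, 3.138]
ft_force: [-0.6, 0.5, 1.0]
finger_gap: 0.75
t: 27.3
position: [0.554, -0.2898, 0.1769]
tool_rot: [-3.137, 0.007, 3.138]
ft_force: [0.3, -0.6, 0.2]
finger_gap: 0.744
t 27.3 at [ 0.554  -0.2898  0.1769] yaw 179.8 gap 0.744 nose 0.025
.4283,.089,.15,180 -> [ 4.24 12.62  0.81] roll -0.03
```

View pics/t9.png

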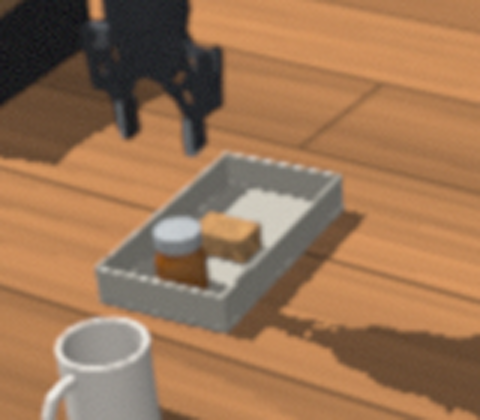

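The large jar stands upright at the near end. Now the tin.

```bash
python3 -m inch '[[0.15,0.4,0,0],[0.4,1.2,0,0],[0.7,2.2,0,0],[1.1,3.3,0,0],[1.5,4.4,0,0],[1.8,5.5,0,0],[2.2,6.6,0,0],[2.6,7.7,0,0]]' -0.9 >/dev/null; python3 -m inch '[[0.4,1,0.1,0],[0.8,2.1,0.3,0],[1.1,3.1,0.5,0],[1.4,4,0.7,0],[1.6,4.7,0.9,0],[1.64,4.92,1,0],[1.64,4.92,1,0],[1.64,4.92,1,0]]'; python3 -m inch '[[0,0,0,0]]' >/dev/null; python3 to.py .4283,.089,.033,180
```

```text
t: 28.68
position: [0.4254, 0.0906, 0.1402]
tool_rot: [-3.141, -0.001, 3.139]
ft_force: [0.3, -0.4, 0.8]
finger_gap: 0.95
t 28.77 at [0.4261 0.0899 0.1405] yaw 179.8 gap 0.953 nose 0.025
.4283,.089,.033,180 -> [-0.08 -0.03  3.58] roll -0.04
```

```bash
python3 -m inch '[[-0.08,-0.03,0.6,0],[-0.08,-0.03,1.5,0],[-0.08,-0.03,2.4,0],[-0.08,-0.03,3.1,0],[-0.08,-0.03,3.5,0],[-0.08,-0.03,3.65,0],[-0.08,-0.03,3.65,0],[-0.08,-0.03,3.65,0]]'; python3 -m inch '[[0,0,0,0],[0,0,0,0],[0,0,0,0],[0,0,0,0],[0,0,0,0],[0,0,0,0]]' 1 50;  python3 -m inch '[[0,0,-0.2,0],[0,0,-0.8,0],[0,0,-1.6,0],[0,0,-2.5,0],[0,0,-3.4,0],[0,0,-3.8,0],[0,0,-3.8,0]]'; python3 to.py .3922,-.3005,.15,180
```

```text
t: 29.43
position: [0.4287, 0.0892, 0.0314]
tool_rot: [3.142, 0.0, 3.137]
ft_force: [-0.7, 0.0, 1.1]
finger_gap: 0.948
t: 29.93
position: [0.4288, 0.0897, 0.0321]
tool_rot: [3.142, 0.002, 3.139]
ft_force: [-1.5, -2.6, 19.3]
finger_gap: 0.612
t: 30.52
position: [0.4295, 0.0898, 0.1479]
tool_rot: [3.141, 0.005, 3.138]
ft_force: [0.4, 0.7, -2.3]
finger_gap: 0.611
t 30.52 at [0.4295 0.0898 0.1479] yaw 179.8 gap 0.611 nose 0.025
.3922,-.3005,.15,180 -> [  1.2  -13.02  -0.08] roll -0.03
```

```bash
python3 -m inch '[[0,-0.4,0,0],[0.1,-1.2,0,0],[0.2,-2.2,0,0],[0.3,-3.3,0,0],[0.4,-4.4,0,0],[0.5,-5.5,0,0],[0.6,-6.6,0,0],[0.7,-7.7,0,0]]' >/dev/null; python3 -m inch '[[0.1,-1.1,0,0],[0.2,-2.2,0,0],[0.3,-3.2,0,0],[0.4,-4.2,0,0],[0.5,-4.9,0,0],[0.5,-5.3,0,0],[0.5,-5.32,0,0],[0.5,-5.32,0,0]]'>/dev/null; python3 -m inch '[[0,0,0,0],[0,0,0,0]]'; python3 to.py .3922,-.3005,.037,180;  python3 - <<'E'
from h import *
cv2.imwrite("pics/t10.png",cv2.resize(snapshot("scene")[80:220,180:340,::-1],None,fx=3,fy=3,interpolation=2))
E
```

```text
t: 32.02
position: [0.391, -0.2994, 0.1448]
tool_rot: [3.141, -0.001, 3.139]
ft_force: [-0.4, 0.6, -1.7]
finger_gap: 0.607
t 32.02 at [ 0.391  -0.2994  0.1448] yaw 179.9 gap 0.607 nose 0.025
.3922,-.3005,.037,180 -> [-0.04 -0.04  3.59] roll -0.02
```

View pics/t10.png

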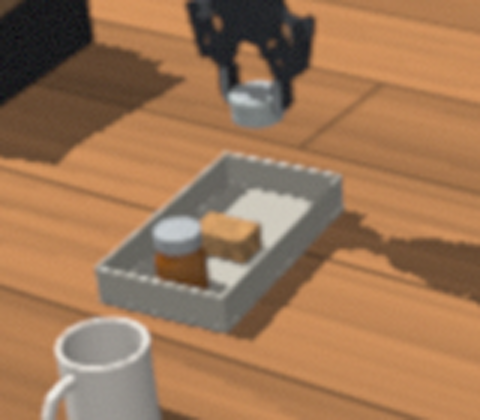

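The tin is held roughly level above the far end. Lower, release gently.

```bash
python3 -m inch '[[-0.04,-0.04,0.4,0],[-0.04,-0.04,1.1,0],[-0.04,-0.04,1.9,0],[-0.04,-0.04,2.6,0],[-0.04,-0.04,3.1,0],[-0.04,-0.04,3.35,0],[-0.04,-0.04,3.48,0],[-0.04,-0.04,3.5,0]]' ; python3 -m inch '[[0,0,0.03,0],[0,0,0.06,0],[0,0,0.09,0],[0,0,0.11,0],[0,0,0.11,0]]'; python3 -m inch '[[0,0,0,0],[0,0,0,0],[0,0,0,0],[0,0,0,0]]' -0.55;  python3 -m inch '[[0,0,-0.3,0],[0,0,-1,0],[0,0,-2,0],[0,0,-3,0],[0,0,-4,0],[0,0,-4.5,0]]'; python3 -m inch '[[0,1.1,-0.5,0],[0,2.2,-1,0],[0,3.3,-1.5,0],[0,4.4,-2,0],[0,5.5,-2,0],[0,6.6,-2,0],[0,7.6,-2,0],[0,8.4,-2,0]]'; python3 -m inch '[[0,0,0,0],[0,0,0,0],[0,0,0,0]]' >/dev/null; python3 - <<'E'
from h import *
a,b=snapshot("scene"),snapshot("top")
cv2.imwrite("pics/Tf.png",b[:,:,::-1])
cv2.imwrite("pics/t11.png",np.vstack([np.hstack([cv2.resize(a[110:210,200:320],(396,330)),cv2.resize(a[170:270,390:510],(396,330))]),cv2.resize(b[90:330,110:530],(792,260))])[:,:,::-1])
E
```

```text
t: 32.73
position: [0.3923, -0.3016, 0.0399]
tool_rot: [3.141, -0.0, 3.139]
ft_force: [-0.3, 0.0, -2.3]
finger_gap: 0.61
t: 33.15
position: [0.3923, -0.3021, 0.037]
tool_rot: [-3.141, 0.0, 3.138]
ft_force: [0.1, 0.3, -2.9]
finger_gap: 0.608
t: 33.48
position: [0.3923, -0.302, 0.0368]
tool_rot: [-3.141, 0.0, 3.138]
ft_force: [0.3, 0.5, -0.0]
finger_gap: 0.774
t: 33.98
position: [0.3928, -0.3025, 0.1755]
tool_rot: [-3.139, 0.003, 3.138]
ft_force: [0.7, -0.4, 0.5]
finger_gap: 0.777
t: 34.65
position: [0.3923, -0.048, 0.2325]
tool_rot: [3.142, 0.001, 3.139]
ft_force: [-0.1, -0.4, 0.6]
finger_gap: 0.776
```

View pics/t11.png

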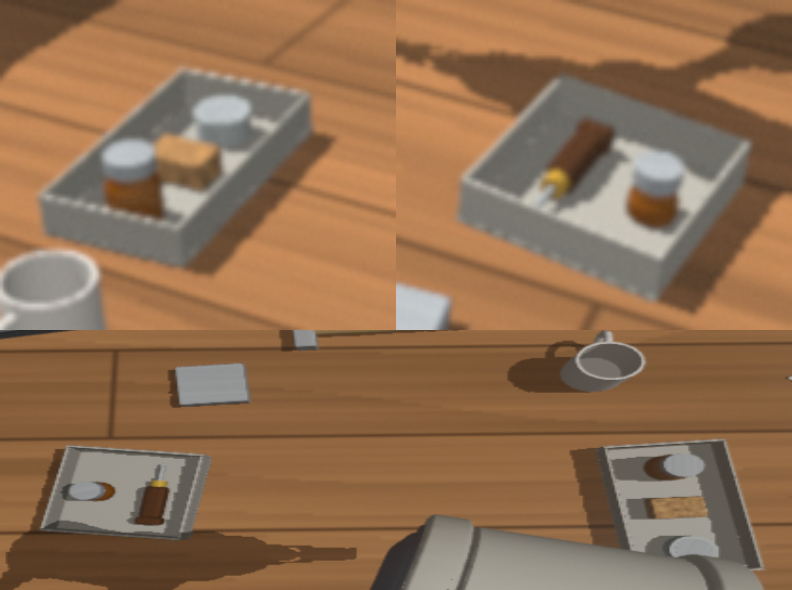

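All five items are flat or upright in their boxes. One numeric check of the boxes and bystanders against the first pictures, then hand in.

```bash
python3 - <<'E'
from h import *
from rig import ticket
A=cv2.imread("pics/top0.png");S0=cv2.imread("pics/scene0.png");B=cv2.imread("pics/Tf.png");S1=snapshot("scene")[:,:,::-1].copy()
def sh(I,J,b):
    x0,y0,x1,y1=b;m=cv2.matchTemplate(J[y0-12:y1+12,x0-12:x1+12],I[y0:y1,x0:x1],5);_,v,_,l=cv2.minMaxLoc(m);return (l[0]-12,l[1]-12),round(v,3)
for n,b in {"sq TL":(138,190,165,212),"sq TR":(205,198,225,222),"long TL":(420,192,442,215),"long TR":(482,185,504,206),"steel":(198,116,248,165),"mug":(405,90,456,150)}.items(): print(n,*sh(A,B,b))
for n,b in {"sq S bottom":(455,235,482,260),"long S left":(210,158,228,185),"long S right":(282,132,300,155)}.items(): print(n,*sh(S0,S1,b))
J=B[:,:,::-1].copy()
def loc(uv,z,c,yaw):
    d=plane("top",uv,z)[:2]-c;y=np.radians(yaw);return np.array([d@[np.cos(y),np.sin(y)],d@[-np.sin(y),np.cos(y)]]).round(3)
k=lambda x,y:(110+x*420/792,90+(y-330)*240/260)
L,Q=np.array([.4719,-.2938]),np.array([.512,.318])
print("large jar",loc(k(684,467),.07,L,4.8),"cork",loc(k(679,508),.032,L,4.8),"tin",loc(k(693,550),.03,L,4.8),"small jar",loc(k(85,491),.05,Q,-7.7),"awl",loc(k(153,498),.02,Q,-7.7))
E
```

```text
sq TL (0, 0) 0.999
sq TR (0, 0) 0.999
long TL (0, 0) 0.886
long TR (0, 0) 0.999
steel (0, 0) 1.0
mug (0, 0) 0.999
sq S bottom (-1, 3) 0.799
long S left (0, 0) 0.998
long S right (0, 0) 0.997
large jar [ 0.073 -0.003] cork [-0.002  0.001] tin [-0.082 -0.003] small jar [-0.003  0.038] awl [-0.008 -0.028]
```

```bash
python3 -c "
from rig import ticket,r
print(ticket.finish_job(), r.get_obs()['t'])"
```

```text
the job is handed in; nothing more can be done
the job is handed in; nothing more can be done
```

Both kits are made up and the job is handed in. The last picture check was at about 35 s on the robot clock, and the hand-in gives no verdict.

**Long box:** the large jar stands at x ≈ +73 mm and the tin at x ≈ −82 mm. The cork lies flat between them at x ≈ −2 mm.

**Square box:** the awl lies flat at y ≈ −28 mm. The small jar stands upright beside it at y ≈ +38 mm.

**Last checks:**
- **Boxes and bystanders:** the mug, the steel block and every box corner compared in the top view show zero pixel shift from the start.
- **One disagreement:** one scene-view corner of the square box gave a weak match (0.80) at a (−1, 3) pixel offset. Both of its top-view corners showed no shift (0.999), so I took it as an effect of the arm's changed shadow. I did not check further.
- **Tin position:** the arm partly hid the tin in the last top view, so its position is rougher than the others. It agrees with where it was released, x ≈ −80 mm.
- **Cork height:** the two-view height measurement on the cork disagreed (17 and 45 mm), so I placed the cork using the stated 28 mm.

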